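# Poise the bread knife in the slicing guide

## Robot

A 6-joint arm with a two-finger parallel gripper is mounted at the origin on a cart in front of the work surface, level with it; the furniture and walls round the work are solid. World frame = base frame: x ahead of the robot, y to its left, z up, the work surface at z = 0. Lengths are in m, angles in degrees, forces in N, time in s.
With the tool pointing down it reaches from about 0.25 to 0.725 m from the base axis. Payload 9.7 kg.
Tool frame: the origin (TCP) lies between the finger pads; the fingertips stand 22 mm ahead of it and the grasp point (between the pads) lies 3 mm ahead of it; z points along the fingers, y is the line along which they close (so a half turn about z gives the same grasp; the last joint's range is limited). The gripper opens to 85 mm and grips with 20 to 120 N. Pads are 22 mm wide; open, the fingers measure 114 mm over their backs; the gripper's body (76 mm by 85 mm) begins 54 mm behind the grasp point. The pads swing forward as they close: fully open they stand 13 mm farther back than shut.
Start: joints at [-75.688, 4.979, 10.078, 95.1, 0, 90], TCP at [0.136, -0.533, 0.227] pointing down, gripper open.
Joint ranges: [-179.16, 179.16], [-48.56, 103.87], [-65.8, 70.77], [-126.05, 130.52], [-82.76, 87.17], [-180, 180]. Speed limits (degrees/s): [127.2, 127.2, 147.25, 180, 180, 180].

## Interface

Orientations are given as [roll, pitch, yaw] about the fixed x, y, z axes, in that order (R = Rz(yaw) Ry(pitch) Rx(roll)).
In Python, from workcell import bot, viewer, finder gives the robot as it stands.
- The arm moves only by the tool move_arm, never from a script. Its arguments are lists of equal length, an entry for each row: "offset": the shift along the tool's x, y, z in cm, a list of three; "twist": the turn, a rotation vector about the tool's x, y, z in rad, a list of three; "grip": the opening, from 0 (shut) to 1 (fully open). In form: {"offset": [[x, y, z], ...], "twist": [[ax, ay, az], ...], "grip": [grip, ...]}. A call has 1 to 5 rows; each row shifts and turns the commanded pose from where the row before left it, along the tool's axes as they then stand; what a row does not reach is not made up. A row lasts 1/10 s, in which the tool goes at most 50 mm and 8.59 degrees, less where a joint would pass 70% of its speed; a pose out of reach is approached as far as the arm can. A call is refused whole if a number of a shift passes 5 or a number of a turn 0.15, either way. A call with a gripper value outside its range is refused whole. The fingers move at their own pace and stop on an object; "force" is the grip in N (left out, the last holds). Time passes only in rows, so rows that do not move let the fingers close. It gives the time, the measured TCP pose, the force, the opening and the grip force at its end, in the units of the state.
- bot.get_obs(): the state, without advancing time (a new reading comes with each control period).
- viewer.camera(name): name is "side" or "top"; returns a dict with "color" (384x512x3 uint8, red, green, blue), "depth" (384x512 float32, m along the optical axis (not along the pixel's ray), 0 where there is no reading), "vfov" (degrees; the focal length in pixels is half the picture's height over the tangent of half this angle, whatever the lens; pixels are square), "cx", "cy" (the principal point, pixels), "position" and "attitude" of the camera in the world. Camera axes: x right, y down, z forward; pixel columns grow to the right and rows downward; lengths in m; the calibration is good to about 2 mm. A picture is of the moment at which its call begins.
- bot.job_done(): hands the job in; it is judged then, once.
Trained networks look in a picture, given as the dict that the camera call returned (one of the last four; its "shot" number tells which), for a name from the list of things; names that differ only in an ending like _2 or _b are one class to them, and where a whole thing is asked for, a point or a joint stands for the part that bears it (a point fixed in the world has none). Each returns a list of dicts, best first, with "p" (0 to 1); they miss things now and then, are a little off and sometimes report something else, mostly with a low value. They report only what shows in the picture. A call takes as long as a camera call. They do not tell look-alikes from the thing itself.
- finder.boxes_of(picture, thing): "position" ([column, row] in pixels, amid what is visible of it).
- finder.pinpoint(picture, thing): "position" ([column, row] in pixels: a listed point, or the origin of a listed thing).
The state is a dict: "time": time; "q": joint angles; "qd": joint speeds; "joint_efforts": joint torques, N m; "ee_pos": TCP position; "tcp_rot": TCP orientation; "wrist_force": force on the tool from outside, world axes, zero at the start; "torque": the same for the moment, N m; "opening": finger opening in m; "grasp_force": force on a finger pad.
Only numpy, scipy, OpenCV 4.12 (cv2) and the standard library are available. Lean on these libraries where they do the work, as an engineer would, in place of code of your own. Each camera call takes 0.05 s, during which the arm holds its last target. There are 200 camera calls.

## Task

Take the bread knife (the long one) out of the knife dock, carry it over the things standing in between without disturbing them, and lower its blade, level and edge down, into the bread guide's slot that will give a slice about 2 cm thick off the loaf's cut end. Stop with the edge about a centimetre above the top of the crust, the blade reaching through the slot in both rows of slats and touching neither loaf nor guide, and finish still holding the knife there, so that I can check the slice before we cut. Never touch the loaf, and leave the other knife in its dock.

Things in the scene. Friction and masses are not known exactly. Their poses are not given: they have to be found in the camera images.
- bread_knife: Bread knife, 0.15 kg, edge down in an outer slot of the dock. Origin on the edge at the blade's heel; x along the edge to the tip, y across, z to the spine. Blade 205 long, 32 deep, 3 thick, straight scalloped edge at z = 0, blunt tip. Steel collar 18 wide at x = 0 to -13, then black handle to x = -127, 20 wide with flat sides, z = 7 to 33. Centre of mass in the blade near the heel (x about 30).
- bread_knife_grip (a point): Where to grip the bread knife: in the handle, 32 behind the heel and 20 above the line of the edge; the fingers close across y, from above.
- bread_knife_edge (a point): Point on the bread knife's edge 100 ahead of the heel.
- bread_knife_tip (a point): Point on the bread knife's edge 190 ahead of the heel, where the straight edge ends.
- chef_knife: The other knife, to be left alone: a shorter chef's knife, pointed blade 150 long, 41 deep, same kind of black handle 105 long, edge down in the other outer slot of the dock. Origin and axes as for the bread knife.
- knife_dock: Fixed wooden knife dock, 215 (x) by 136 (y), 48 high; origin mid underside. Three slots along x, open at the top and both ends, 5 wide, at y = -45, 0, 45, floors at z = 18; the blades stand 2 to 11 proud. Each knife's heel is 3 outside the near (-x) end, its handle sticks out towards the robot. Knives stand in the two outer slots, either way round.
- bread_guide: Fixed wooden bread guide, underside 12.6 above the worktop. Origin mid underside. Board 160 (x) by 230 (y) by 12; two rows of upright slats at x = -71 to -58 and 58 to 71, tops at z = 130. Between the slats five slots 8 wide (mouths chamfered to 14), at y = 75, 57, 39, 21, 3; a blade lies along x through both rows. At y < -11 the sides are 62 high; at y > 89 no slats.
- slot_1 (a point): Point midway between the two rows of slats, at the height of their tops, in slot 1 (slot 1 is nearest the +y end); y = 75 in the guide's frame.
- slot_2 (a point): Point midway between the two rows of slats, at the height of their tops, in slot 2 (slot 1 is nearest the +y end); y = 57 in the guide's frame.
- slot_3 (a point): Point midway between the two rows of slats, at the height of their tops, in slot 3 (slot 1 is nearest the +y end); y = 39 in the guide's frame.
- slot_4 (a point): Point midway between the two rows of slats, at the height of their tops, in slot 4 (slot 1 is nearest the +y end); y = 21 in the guide's frame.
- slot_5 (a point): Point midway between the two rows of slats, at the height of their tops, in slot 5 (slot 1 is nearest the +y end); y = 3 in the guide's frame.
- loaf: Loose tin loaf, 0.45 kg, on the guide's board between the rows. Origin at the bottom of the flat pale cut face, in the middle; the face looks to +y, the loaf runs 132 to -y. 105 wide in x, domed, crown at z = 84. The cut face stands at y = 36 to 84 in the guide's frame (varies). Slice thickness = distance from the cut face back to the blade.
- pepper_mill: Turned wooden pepper mill, 58 across, 160 high, standing between dock and guide; origin under its middle.
- mustard_jar: Glass mustard jar, 68 across, 84 high, standing between dock and guide; origin under its middle.
- salt_shaker: Salt shaker, 44 across, 90 high, standing between dock and guide; origin under its middle.
- fish_tin: Flat round tin, 86 across, 40 high, beyond the others; origin under its middle.
Mind the look-alikes: they are no part of the job. What is shaped like the fish_tin but brown or red is not meant.

How it is judged (in metres and radians):
On the way, in this order (a step that is already met when the one before it is completed fails the run):
1. the bread knife is held and has been lifted clear of the dock, its edge more than 80 mm above the worktop (height (world z) of bread_knife_edge above 0.08 m and contact force between the fingers and bread_knife above 1 N and contact force between bread_knife and knife_dock below 0.1 N), for 0.2 s.
2. the blade is over the loaf's cut end, between the two rows' tops and the crust: in a slot 8 to 32 mm behind the cut face (y of bread_knife_edge in the frame of loaf between -0.032 and -0.008 m and x of bread_knife in the frame of bread_guide below -0.071 m and x of bread_knife_tip in the frame of bread_guide above 0.071 m and angle between the x axis of bread_knife and the x axis of bread_guide, either way round below 0.12 rad and angle between bread_knife's own z axis and vertical below 0.12 rad and z of bread_knife_edge in the frame of loaf below 0.11 m), for 0.1 s.
At the end, for the whole second after the job is handed in: Bread knife held at rest, level within 7 deg, through both slat rows in a slot 8 to 32 mm behind the cut face, edge 2 to 18 mm above the crown, touching neither loaf (0.05 N) nor guide (0.3 N); loaf moved under 10 mm, other knife and things in between under 15 mm, nothing fallen (y of bread_knife_edge in the frame of loaf between -0.032 and -0.008 m and x of bread_knife in the frame of bread_guide below -0.071 m and x of bread_knife_tip in the frame of bread_guide above 0.071 m and angle between the x axis of bread_knife and the x axis of bread_guide, either way round below 0.12 rad and angle between bread_knife's own z axis and vertical below 0.12 rad and z of bread_knife_edge in the frame of loaf between 0.086 and 0.102 m and contact force between bread_knife and loaf below 0.05 N and contact force between bread_knife and bread_guide below 0.3 N and contact force between bread_knife and knife_dock below 0.05 N and contact force between the fingers and bread_knife above 1 N and linear speed of bread_knife below 0.02 m/s and distance of loaf from where it was at the start of the episode below 0.01 m and distance of each of chef_knife, pepper_mill, mustard_jar, salt_shaker, fish_tin from where it was at the start of the episode below 0.015 m and angle between each of pepper_mill, mustard_jar, salt_shaker, fish_tin's own z axis and vertical below 0.2 rad); the arm keeps its last pose, push and grip.
It fails at once if the loaf is touched by the knife or the robot (contact force between any of bread_knife, the arm, the fingers and loaf above 0.5 N).
It fails at once if the other knife is taken or pushed out of its place (distance of chef_knife from where it was at the start of the episode above 0.03 m).
It fails at once if a thing standing in between is shifted or knocked over (distance of any of pepper_mill, mustard_jar, salt_shaker, fish_tin from where it was at the start of the episode above 0.03 m or angle between any of pepper_mill, mustard_jar, salt_shaker, fish_tin's own z axis and vertical above 0.5 rad).
It also fails if it takes over 48 s, if anything falls off the work surface, if the arm or the gripper's body presses on something with over 40 N, if the wrist force passes 120 N, or if a joint passes its speed limit or range.

## Working session

There is one attempt and no reset: what is moved stays moved. The work goes in short steps, Python scripts to look and compute and a tool call to move; the robot and the scene stay as the last step left them, time stands still between calls to the robot, and variables do not carry over. Pictures are saved under pics/ and viewed, at most 10 in all, crops included, and the job is handed in when it is done.

Besides the shell and the picture viewer there is one more tool, called after "Call:" as name(argument=value, ...) on one line, values as JSON. move_arm: Moves the arm, as the interface text tells. Its arguments: {"type":"object","properties":{"offset":{"type":"array","items":{"type":"array","items":{"type":"number"}}},"twist":{"type":"array","items":{"type":"array","items":{"type":"number"}}},"grip":{"type":"array","items":{"type":"number"}},"force":{"type":"number"}},"required":["offset","twist","grip"]}

```bash
mkdir -p pics
cat > h.py <<'E'
import numpy as np, cv2
from workcell import bot, viewer, finder
from scipy.spatial.transform import Rotation as R
def rot(a):
    a=np.array(a,float)
    return a if a.shape==(3,3) else (R.from_quat(a).as_matrix() if a.size==4 else R.from_euler('xyz',a,degrees=True).as_matrix())
def f(p): return p['color'].shape[0]/2/np.tan(np.radians(p['vfov'])/2)
def ray(p,uv):
    d=np.array([(uv[0]-p['cx'])/f(p),(uv[1]-p['cy'])/f(p),1.]); return np.array(p['position']),rot(p['attitude'])@d
def at_z(p,uv,z):
    o,d=ray(p,uv); return o+d*(z-o[2])/d[2]
def cloud(p):
    h,w=p['depth'].shape; u,v=np.meshgrid(np.arange(w),np.arange(h)); D=p['depth']
    c=np.stack([(u-p['cx'])/f(p)*D,(v-p['cy'])/f(p)*D,D],-1)
    return c@rot(p['attitude']).T+np.array(p['position'])
def proj(p,X):
    c=rot(p['attitude']).T@(np.array(X)-np.array(p['position'])); return c[:2]/c[2]*f(p)+[p['cx'],p['cy']]
def tri(p,a,q,b):
    o1,d1=ray(p,a);o2,d2=ray(q,b); A=np.stack([d1,-d2],1); s=np.linalg.lstsq(A,o2-o1,rcond=None)[0]
    x,y=o1+d1*s[0],o2+d2*s[1]; return (x+y)/2,np.linalg.norm(x-y)
E
python3 - <<'E'
from h import *
np.set_printoptions(precision=4,suppress=True)
t=viewer.camera('top');s=viewer.camera('side')
for n,p in(('top',t),('side',s)):
    cv2.imwrite(f'pics/{n}0.png',p['color'][...,::-1]); print(n,p['position'],p['attitude'],p['vfov'],p['cx'],p['cy'])
import pickle; pickle.dump((t,s),open('p0.pkl','wb'))
for n in ['bread_knife','bread_knife_grip','bread_knife_edge','bread_knife_tip','chef_knife','knife_dock','bread_guide','slot_1','slot_2','slot_3','slot_4','slot_5','loaf','pepper_mill','mustard_jar','salt_shaker','fish_tin']:
    print(n)
    for p in (t,s):
        for r in finder.pinpoint(p,n)[:2]: print('   ',p is t and 'top' or 'side',np.round(r['position'],1),round(r['p'],2))
print(bot.get_obs())
E
```

```text
top [0.4456 0.0454 1.5256] [-173.1051    1.3004  -88.8477] 44.71619573405367 255.0925489311542 186.17548064948585
side [ 0.4732 -0.8954  0.5492] [-113.822    -0.7567   -7.6415] 54.260236615079236 250.87532064950034 190.6152186962039
bread_knife
    side [288.6 231. ] 0.63
    side [210.9 210. ] 0.56
bread_knife_grip
    top [233.1 238.3] 0.6
    top [231.8 226.1] 0.36
    side [197.2 204.6] 0.92
bread_knife_edge
    top [224.1 198.1] 0.62
    side [240.3 202. ] 0.75
bread_knife_tip
    top [219.2 173.5] 0.93
    top [210.4 199.5] 0.61
    side [196.7 204.7] 0.36
    side [307.3 226.4] 0.34
chef_knife
    top [206.6 233. ] 0.71
    side [204.4 198.6] 0.94
    side [198.2 205.3] 0.45
knife_dock
    top [317.1 195.3] 0.74
    top [213.4 197.2] 0.62
    side [237.3 202.3] 0.57
    side [306.9 225.7] 0.37
bread_guide
    top [316.  197.8] 0.39
    side [261.3 279.2] 0.64
slot_1
    top [324.2 194.4] 0.96
    top [330.4 191.4] 0.77
slot_2
    top [324.2 194.4] 0.96
    top [330.4 191.4] 0.77
slot_3
    top [324.2 194.4] 0.96
    top [330.4 191.4] 0.77
slot_4
    top [324.2 194.4] 0.96
    
[... 251 characters left out ...]
   side [287.3 234.5] 0.69
salt_shaker
    top [273.8 229.1] 0.47
    side [221.5 238.5] 0.73
fish_tin
    top [310.8 148.5] 0.75
    top [257.5 143.9] 0.72
    side [307.9 226.4] 0.97
    side [223.1 180.5] 0.54
{'time': 1.8, 'q': array([-75.6869,   4.9782,  10.0796,  95.0998,  -0.0005,  90.0016]), 'qd': array([ 0.063 ,  0.0282, -0.0059, -0.0618,  0.012 , -0.0322]), 'joint_efforts': array([  0.0007, -52.0095,  46.4857,   0.0018,   0.    ,  -0.    ]), 'ee_pos': array([ 0.136 , -0.5329,  0.2268]), 'tcp_rot': array([179.9984,   0.0005,  14.3116]), 'wrist_force': array([-1.2915, -0.896 , -1.3947]), 'torque': array([-0.0216,  0.0023,  0.0256]), 'grasp_force': 0.0, 'opening': 0.08518319663674959}
```

View pics.

Run:
```python
import cv2
a=cv2.imread('pics/top0.png')[120:270,160:360]; b=cv2.imread('pics/side0.png')[130:330,130:397]
cv2.imwrite('pics/topc.png',cv2.resize(a,None,fx=4,fy=4,interpolation=cv2.INTER_CUBIC))
cv2.imwrite('pics/sidec.png',cv2.resize(b,None,fx=3,fy=3,interpolation=cv2.INTER_CUBIC))
```

```text
(no output)
```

View pics/topc.png

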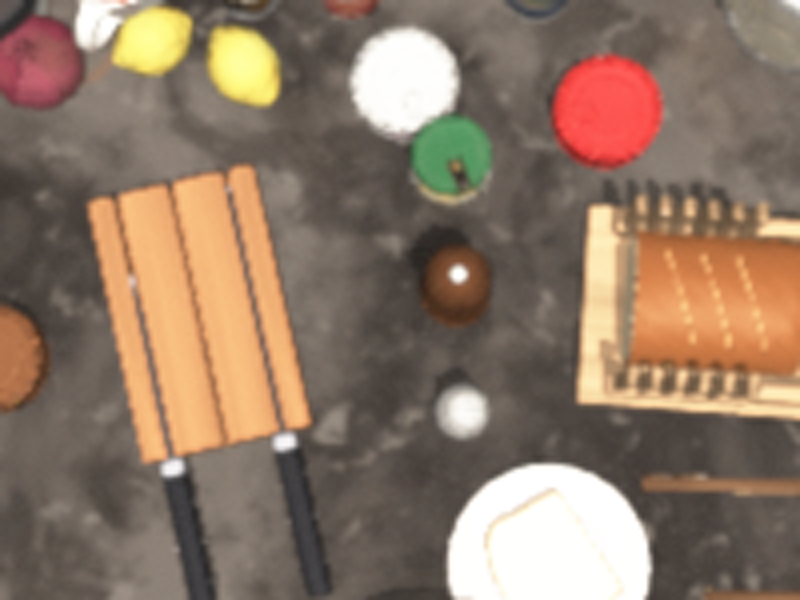

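View pics/sidec.png

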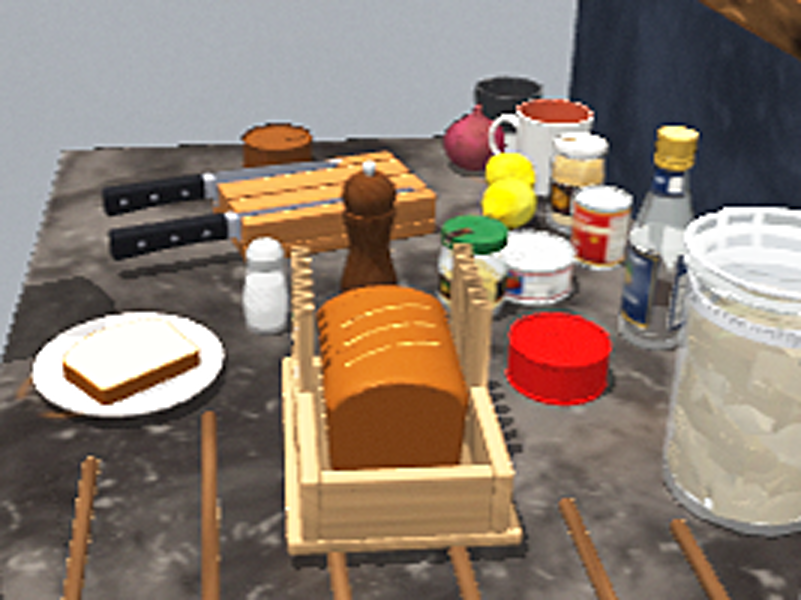

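```bash
cat > m.py <<'E'
from h import *
import pickle
from scipy.optimize import least_squares
np.set_printoptions(precision=4,suppress=True)
t,s=pickle.load(open('p0.pkl','rb'))
B=[((-80,-115,0),(80,115,12))]
for sx in(-1,1):
    x0,x1=sorted((sx*58,sx*71))
    for y0 in(79,61,43,25,7,-11): B.append(((x0,y0,12),(x1,min(y0+10,89),130)))
    B.append(((x0,-115,12),(x1,-11,62)))
B=np.array(B)/1e3
def sdf(P):
    d=[]
    for a,b in B:
        q=np.abs(P-(a+b)/2)-(b-a)/2
        d.append(np.linalg.norm(np.maximum(q,0),axis=1)+np.minimum(q.max(1),0))
    return np.min(d,0)
def tog(X,P):
    c,sn=np.cos(X[2]),np.sin(X[2]); Q=P-np.array([X[0],X[1],X[3] if len(X)>3 else .0126]); return np.stack([c*Q[:,0]+sn*Q[:,1],-sn*Q[:,0]+c*Q[:,1],Q[:,2]],1)
def fit(P,C,X0):
    # wood: pale; exclude loaf by region in guide frame
    X=np.array(X0,float)
    for it in range(6):
        G=tog(X,P); m=(np.abs(G[:,0])<.09)&(G[:,1]>-.12)&(G[:,1]<.12)&(G[:,2]>.006)&(G[:,2]<.14)
        m&=~((np.abs(G[:,0])<.0565)&(G[:,2]>.016))
        m&=np.abs(sdf(G))<(.02 if it<3 else .008)
        Q=P[m]; r=least_squares(lambda X:sdf(tog(X,Q)),X,loss='soft_l1',f_scale=.0015,x_scale=[.01,.01,.05,.01]); X=r.x
    e=sdf(tog(X,Q)); return X,len(Q),np.median(np.abs(e)),r.cost
if __name__=='__main__':
    PC={}
    for n,p in(('t',t),('s',s)):
        c=cloud(p); ok=p['depth']>0; PC[n]=(c[ok],p['color'][ok])
        g=at_z(p,(316,197.8) if n=='t' else (261.3,279.2),.0126); print(n,'guide0',g)
    for th0 in(0,.1,-.1):
      for n in 'ts':
        g=at_z(t,(325,197),.05); X=fit(*PC[n],[g[0],g[1]-.0,th0,.0126]); print(n,X)
    P=np.vstack([PC['t'][0],PC['s'][0]]);C=np.vstack([PC['t'][1],PC['s'][1]])
    X=fit(P,C,X[0]);print('both',X)
    # loaf front
    for n in 'ts':
        G=tog(X[0],PC[n][0]); m=(np.abs(G[:,0])<.05)&(G[:,1]>-.12)&(G[:,1]<.11)&(G[:,2]>.02)&(G[:,2]<.12)
        L=G[m]; y=np.sort(L[:,1])[::-1]; print('loaf top y',n,y[:300:20],'z',np.percentile(L[:,2],[50,95,99]), 'x',np.percentile(L[:,0],[1,50,99]))
    # handles
    for n in 'ts':
        P,C=PC[n]; m=(C.max(1)<75)&(P[:,2]>.022)&(P[:,2]<.08)&(P[:,1]>-.1)&(P[:,1]<.35)&(P[:,0]>.1)&(P[:,0]<.6)
        Q=P[m]; print('dark',n,len(Q)); 
        h,_,_=np.histogram2d(Q[:,0],Q[:,1],bins=[np.arange(.1,.62,.02),np.arange(-.1,.36,.02)]); print(h.astype(int))
    for n,uv in(('pepper_mill',((273.4,192.2),(250.9,233.8))),('mustard_jar',((274.4,165.3),(287.3,234.5))),('salt',((273.8,229.1),(221.5,238.5))),('fish',((257.5,143.9),(307.9,226.4))),('grip',((233.1,238.3),(197.2,204.6))),('edge',((224.1,198.1),(240.3,202)))):
        print(n,*tri(t,uv[0],s,uv[1]))
E
python3 m.py
```

```text
t guide0 [ 0.5933 -0.1151  0.0126]
s guide0 [ 0.5984 -0.1965  0.0126]
t (array([ 0.5951, -0.1513, -0.0485,  0.0127]), 1301, np.float64(0.0015727930247960709), np.float64(0.0020946991586588103))
s (array([ 0.594 , -0.1759, -0.0544,  0.0134]), 1278, np.float64(0.0004936007050139763), np.float64(0.0005557528944577338))
t (array([ 0.5947, -0.1609, -0.0508,  0.0125]), 1459, np.float64(0.0013937718582715426), np.float64(0.002245726824083753))
s (array([ 0.594 , -0.1759, -0.0544,  0.0134]), 1278, np.float64(0.0004936007051346888), np.float64(0.0005557528944577333))
t (array([ 0.5951, -0.1513, -0.0485,  0.0127]), 1301, np.float64(0.0015727930248111838), np.float64(0.0020946991586588124))
s (array([ 0.594 , -0.1759, -0.0544,  0.0134]), 1278, np.float64(0.0004936007047754726), np.float64(0.0005557528944577336))
both (array([ 0.593 , -0.1943, -0.0525,  0.013 ]), 4160, np.float64(0.0008365607260578146), np.float64(0.0036909760585414884))
loaf top y t [0.0955 0.0812 0.081  0.0809 0.0803 0.0785 0.077  0.0752 0.0728 0.0712
 0.0691 0.0674 0.0654 0.0632 0.0616] z [0.0881 0.0971 0.0993] x [-0.0491 -0.
[... 3278 characters left out ...]
  0  0  0  0  0  0  0  0  0  0  0  0]
 [ 0  0  0  0  0  0  0  0  0  0  0  0  0  0  0  0  0  0  0  0  0  0]
 [ 0  0  0  0  0  0  0  0  0  0  0  0  0  0  0  0  0  0  0  0  0  0]
 [ 0  0  0  0  0  0  0  0  0  0  0  0  0  0  0  0  0  0  0  0  0  0]
 [ 0  0  0  0  0  0  0  0  0  0  0  0  0  0  0  0  0  0  0  0  0  0]
 [ 0  0  0  0  1 15  3  0  0  0  0  0  0  0  0  0  0  0  0  1  0  0]]
pepper_mill [0.6069 0.0235 0.005 ] 0.006145198568542842
mustard_jar [ 0.7051  0.0205 -0.003 ] 0.009023861070704626
salt [ 0.5048  0.0195 -0.0028] 0.029746319969262733
fish [ 0.7807  0.0776 -0.0132] 0.013315000069715081
grip [0.4556 0.1487 0.0445] 0.002905917536472488
edge [0.5879 0.1819 0.0305] 0.005160082050683651
```

```bash
cat > m2.py <<'E'
from m import *
PC={}
for n,p in(('t',t),('s',s)):
    ok=p['depth']>0; PC[n]=(cloud(p)[ok],p['color'][ok])
for y in(-.176,-.194,-.212):
    for n in 'ts':
        print(y,n,*fit(*PC[n],[.593,y,-.0525,.0126]))
# board end: points z .018-.03
for n in 'ts':
    G=tog([.593,-.1943,-.0525,.0126],PC[n][0]); m=(np.abs(G[:,0])<.07)&(np.abs(G[:,2]-.012)<.004)&(np.abs(G[:,1])<.16); print('board y',n,G[m][:,1].min(),G[m][:,1].max(),m.sum())
    for x in(-.0645,.0645):
        m=(np.abs(G[:,0]-x)<.008)&(G[:,2]>.085)&(np.abs(G[:,1])<.14); print('  slat y range',np.percentile(G[m][:,1],[0,2,98,100]))
    P,C=PC[n]
    m=(C.max(1)<75)&(P[:,2]>.03)&(P[:,2]<.08)&(P[:,0]>.3)&(P[:,0]<.5)
    for lo,hi in((.08,.165),(.185,.26)):
        k=m&(P[:,1]>lo)&(P[:,1]<hi); Q=P[k]; mu=Q.mean(0)
        u=np.linalg.svd(Q-mu)[2][0]; u*=np.sign(u[0]); l=(Q-mu)@u; print('  handle',n,mu,'dir',u,'yaw',np.degrees(np.arctan2(u[1],u[0])),'ends',mu+u*l.min(),mu+u*l.max(),l.max()-l.min(),'z',np.percentile(Q[:,2],[5,50,95]))
E
python3 m2.py
```

```text
-0.176 t [ 0.5937 -0.1788 -0.0504  0.0124] 1766 0.0013739340041539101 0.002681836630960292
-0.176 s [ 0.593  -0.194  -0.0533  0.0134] 2278 0.0005828684607060899 0.0009520326688696567
-0.194 t [ 0.5928 -0.1958 -0.0518  0.0124] 1864 0.0012100891363840734 0.0024843418363693346
-0.194 s [ 0.593  -0.194  -0.0531  0.0134] 2279 0.0005836038649325997 0.0009539707572017119
-0.212 t [ 0.5924 -0.2028 -0.0516  0.0126] 1818 0.001583939307979258 0.0031297028915596046
-0.212 s [ 0.592  -0.2118 -0.0529  0.013 ] 2205 0.0008344741655021658 0.0023489406671216104
board y t -0.1062829477245769 0.11370423709648139 681
  slat y range [-0.0117 -0.011   0.0871  0.0877]
  slat y range [-0.0118 -0.0109  0.0874  0.0878]
  handle t [0.4191 0.1388 0.0497] dir [ 0.9701  0.2426 -0.0004] yaw 14.041336735884203 ends [0.3645 0.1251 0.0498] [0.4751 0.1528 0.0497] 0.11401998742956322 z [0.0438 0.0503 0.0553]
  handle t [0.4037 0.2267 0.0562] dir [0.9708 0.2398 0.0018] yaw 13.872056422100117 ends [0.3546 0.2146 0.0561] [0.4521 0.2387 0.0563] 0.100489359209197 z [0.0489 0.0567 0.0624]
board y s -0.11711766866990882 0.11077311151761265 370
  slat y range [-0.0148 -0.0131  0.0821  0.0874]
  slat y range [-0.0134 -0.0123  0.0844  0.0889]
  handle s [0.4195 0.1334 0.0439] dir [0.9688 0.2477 0.0028] yaw 14.343681606556324 ends [0.3637 0.1192 0.0437] [0.4777 0.1483 0.044 ] 0.11772280998930562 z [0.0315 0.0447 0.0529]
  handle s [0.4001 0.2217 0.0494] dir [0.9698 0.2422 0.0294] yaw 14.02255314424149 ends [0.3505 0.2094 0.0479] [0.4538 0.2352 0.0511] 0.10653976168337373 z [0.0361 0.0509 0.0595]
```

Call:
move_arm(offset=[[2.9, -3.5, 0], [2.9, -3.5, 0], [2.9, -3.5, 0], [2.9, -3.5, 0], [2.9, -3.5, 0]], twist=[[0, 0, 0], [0, 0, 0], [0, 0, 0], [0, 0, 0], [0, 0, 0]], grip=[1, 1, 1, 1, 1], force=100)

```text
time: 2.3
ee_pos: [0.2335, -0.3259, 0.2268]
tcp_rot: [180.0, -0.0, 14.3]
wrist_force: [1.0, 0.1, 0.0]
opening: 0.0852
grasp_force: 0.0
```

Call:
move_arm(offset=[[2.9, -3.5, 0], [2.9, -3.5, 0], [2.9, -3.5, 0], [2.9, -3.5, 0], [2.9, -3.5, 0]], twist=[[0, 0, 0], [0, 0, 0], [0, 0, 0], [0, 0, 0], [0, 0, 0]], grip=[1, 1, 1, 1, 1])

```text
time: 2.8
ee_pos: [0.3308, -0.1204, 0.2271]
tcp_rot: [180.0, -0.1, 14.3]
wrist_force: [1.6, -0.6, 0.2]
opening: 0.0851
grasp_force: 0.0
```

Call:
move_arm(offset=[[2.9, -3.5, 0], [2.9, -3.5, 0], [2.9, -3.5, 0], [2.9, -3.5, 0], [2.9, -3.5, 0]], twist=[[0, 0, 0], [0, 0, 0], [0, 0, 0], [0, 0, 0], [0, 0, 0]], grip=[1, 1, 1, 1, 1])

```text
time: 3.3
ee_pos: [0.4281, 0.0854, 0.227]
tcp_rot: [180.0, -0.1, 14.3]
wrist_force: [1.1, -1.8, 0.4]
opening: 0.0856
grasp_force: 0.0
```

Call:
move_arm(offset=[[2.1, -2.8, 0], [2.1, -2.8, 0], [0, 0, 4], [0, 0, 4], [0, 0, 3]], twist=[[0, 0, 0], [0, 0, 0], [0, 0, 0], [0, 0, 0], [0, 0, 0]], grip=[1, 1, 1, 1, 1])

```text
time: 3.8
ee_pos: [0.4581, 0.1326, 0.1145]
tcp_rot: [-179.2, 0.1, 15.7]
wrist_force: [0.0, -0.0, -0.1]
opening: 0.0852
grasp_force: 0.0
```

Run:
```python
from h import *
s=viewer.camera('side'); t=viewer.camera('top'); print(bot.get_obs()['ee_pos'])
a=cv2.resize(s['color'][120:260,140:320],None,fx=3,fy=3,interpolation=cv2.INTER_CUBIC)
b=cv2.resize(t['color'][130:270,180:260],None,fx=3,fy=3,interpolation=cv2.INTER_CUBIC)
cv2.imwrite('pics/c1.png',np.hstack([a,b])[...,::-1])
```

```text
[0.45652416 0.13197859 0.11295433]
```

View pics/c1.png

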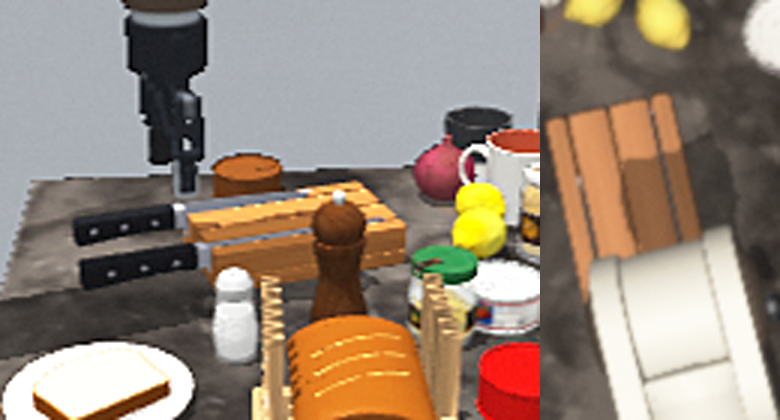

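Run:
```python
from h import *
o=bot.get_obs(); print(o['q'],o['ee_pos'],o['tcp_rot'],o['time'])
```

```text
[ 15.6633332   -5.60645448 -13.04518822  82.93937887   0.75667685
 179.99107038] [0.45652416 0.13197859 0.11295433] [-179.24326423    0.37799468   15.67226224] 3.9
```

Call:
move_arm(offset=[[0.2, -0.9, 0], [0.1, -0.8, 0], [0, 0, 0]], twist=[[0, 0, 0], [0, 0, 0], [0, 0, 0]], grip=[1, 1, 1])

```text
time: 4.2
ee_pos: [0.4605, 0.1416, 0.1191]
tcp_rot: [-178.8, -0.2, 16.4]
wrist_force: [-0.5, -0.3, -0.3]
opening: 0.0855
grasp_force: 0.0
```

Call:
move_arm(offset=[[0, 0, 0], [0, 0, 0], [0, 0, 0], [0, 0, 0], [0, 0, 0]], twist=[[0, 0, -0.15], [0, 0, -0.15], [0, 0, -0.15], [0, 0, -0.15], [0, 0, -0.15]], grip=[1, 1, 1, 1, 1])

```text
time: 4.7
ee_pos: [0.4601, 0.1411, 0.1184]
tcp_rot: [-179.2, -0.9, 59.7]
wrist_force: [0.2, 0.8, -0.5]
opening: 0.0854
grasp_force: 0.0
```

Call:
move_arm(offset=[[0, 0, 0], [0, 0, 0], [0, 0, 0], [0, 0, 0], [0, 0, 0]], twist=[[0, 0, -0.15], [0, 0, -0.15], [0, 0, -0.15], [0, 0, -0.15], [0, 0, -0.15]], grip=[1, 1, 1, 1, 1])

```text
time: 5.2
ee_pos: [0.4601, 0.1411, 0.1184]
tcp_rot: [180.0, -1.1, 102.7]
wrist_force: [0.7, -0.1, -0.5]
opening: 0.0856
grasp_force: 0.0
```

Call:
move_arm(offset=[[0, 0, 0], [0, 0, 0], [0, 0, 0], [0, 0, 0], [0, 0, 0]], twist=[[0, 0, -0.15], [0, 0, -0.15], [0, 0, -0.15], [0, 0, -0.15], [0, 0, -0.15]], grip=[1, 1, 1, 1, 1])

```text
time: 5.7
ee_pos: [0.4601, 0.1411, 0.1184]
tcp_rot: [179.2, -0.8, 145.6]
wrist_force: [-0.2, 0.7, 0.1]
opening: 0.0851
grasp_force: 0.0
```

Call:
move_arm(offset=[[0, 0, 0], [0, 0, 0], [0, 0, 0], [0, 0, 0], [0, 0, 0]], twist=[[0, 0, -0.15], [0, 0, -0.15], [0, 0, -0.15], [0, 0, -0.15], [0, 0, -0.13]], grip=[1, 1, 1, 1, 1])

```text
time: 6.2
ee_pos: [0.4601, 0.1411, 0.1184]
tcp_rot: [178.9, -0.1, -172.5]
wrist_force: [0.2, 0.6, 0.4]
opening: 0.0856
grasp_force: 0.0
```

Call:
move_arm(offset=[[0, 0, 0]], twist=[[0, 0, 0]], grip=[1])

```text
time: 6.3
ee_pos: [0.46, 0.1411, 0.1183]
tcp_rot: [178.9, -0.1, -172.8]
wrist_force: [0.5, 0.8, 0.1]
opening: 0.0852
grasp_force: 0.0
```

```bash
cat > go.py <<'E'
import sys
from h import *
x,y,z,yaw=map(float,sys.argv[1:5]); o=bot.get_obs(); T=rot(o['tcp_rot']); D=R.from_euler('xyz',[180,0,yaw],degrees=True).as_matrix()
print('off cm',np.round(T.T@(np.array([x,y,z])-o['ee_pos'])*100,2),'twist',np.round(R.from_matrix(T.T@D).as_rotvec(),4),'q6',o['q'][5],'t',o['time'])
E
python3 go.py .455 .150 .041 -165.9
```

```text
off cm [0.38 0.79 7.75] twist [ 0.0201 -0.0004 -0.1201] q6 9.14064285709391 t 6.3
```

Call:
move_arm(offset=[[0.4, 0.8, 0], [0, 0, 2.5], [0, 0, 2.5], [0, 0, 1.8], [0, 0, 0.9]], twist=[[0.02, 0, -0.12], [0, 0, 0], [0, 0, 0], [0, 0, 0], [0, 0, 0]], grip=[1, 1, 1, 1, 1])

```text
time: 6.8
ee_pos: [0.454, 0.1482, 0.0393]
tcp_rot: [-180.0, -0.2, -166.2]
wrist_force: [0.5, -0.5, 0.4]
opening: 0.0855
grasp_force: 0.0
```

```bash
python3 go.py .455 .150 .041 -165.9
```

```text
off cm [-0.14  0.15 -0.17] twist [-0.     -0.0032 -0.0055] q6 4.291740136501374 t 6.8
```

Call:
move_arm(offset=[[-0.1, 0.1, -0.1], [0, 0, 0], [0, 0, 0], [0, 0, 0], [0, 0, 0]], twist=[[0, 0, -0.005], [0, 0, 0], [0, 0, 0], [0, 0, 0], [0, 0, 0]], grip=[1, 0.4, 0.2, 0, 0], force=100)

```text
time: 7.3
ee_pos: [0.4554, 0.1496, 0.0418]
tcp_rot: [180.0, -0.1, -165.7]
wrist_force: [0.4, -0.1, 0.3]
opening: 0.0285
grasp_force: 0.0
```

Call:
move_arm(offset=[[0, 0, 0], [0, 0, 0], [0, 0, 0], [0, 0, 0], [0, 0, 0]], twist=[[0, 0, 0], [0, 0, 0], [0, 0, 0], [0, 0, 0], [0, 0, 0]], grip=[0, 0, 0, 0, 0])

```text
time: 7.8
ee_pos: [0.4551, 0.1495, 0.0414]
tcp_rot: [180.0, -0.1, -165.7]
wrist_force: [-2.8, -1.1, 5.6]
opening: 0.0158
grasp_force: 98.2
```

Call:
move_arm(offset=[[0, 0, -0.5], [0, 0, -1], [0, 0, -1.5], [0, 0, -1.5], [0, 0, -1.5]], twist=[[0, 0, 0], [0, 0, 0], [0, 0, 0], [0, 0, 0], [0, 0, 0]], grip=[0, 0, 0, 0, 0])

```text
time: 8.3
ee_pos: [0.4555, 0.1496, 0.1031]
tcp_rot: [180.0, -0.1, -165.7]
wrist_force: [0.8, 0.0, -0.7]
opening: 0.0158
grasp_force: 98.1
```

Run:
```python
from h import *
s=viewer.camera('side'); t=viewer.camera('top'); o=bot.get_obs(); print(o['ee_pos'],o['tcp_rot'],o['wrist_force'],o['torque'],o['opening'])
a=cv2.resize(s['color'][120:260,140:320],None,fx=3,fy=3,interpolation=cv2.INTER_CUBIC)
b=cv2.resize(t['color'][130:270,180:260],None,fx=3,fy=3,interpolation=cv2.INTER_CUBIC)
cv2.imwrite('pics/c2.png',np.hstack([a,b])[...,::-1])
```

```text
[0.45655786 0.1499703  0.10425169] [ 1.79982650e+02  1.15362879e-01 -1.65730019e+02] [ 0.07538972  0.86280911 -1.37561881] [-0.05756133  0.05014993  0.00976649] 0.01577085256379127
```

View pics/c2.png

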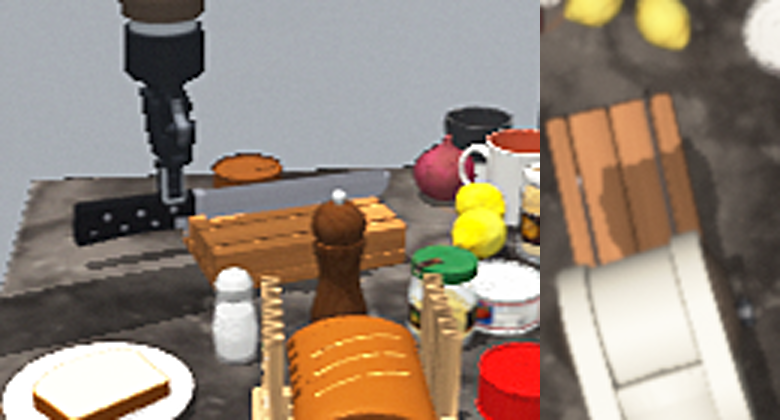

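Call:
move_arm(offset=[[0, 0, -2], [0, 0, -2.5], [0, 0, -2.5], [0, 0, -2.5], [0, 0, -1.5]], twist=[[0, 0, 0], [0, 0, 0], [0, 0, 0], [0, 0, 0], [0, 0, 0]], grip=[0, 0, 0, 0, 0])

```text
time: 8.9
ee_pos: [0.4558, 0.1497, 0.213]
tcp_rot: [180.0, -0.0, -165.7]
wrist_force: [0.1, -0.3, -2.0]
opening: 0.0156
grasp_force: 98.2
```

Call:
move_arm(offset=[[0, 0, 0], [0, 0, 0], [0, 0, 0]], twist=[[0, 0, 0.1], [0, 0, 0.1], [0, 0, 0.1]], grip=[0, 0, 0])

```text
time: 9.2
ee_pos: [0.4555, 0.1496, 0.2111]
tcp_rot: [-180.0, -0.1, 176.8]
wrist_force: [0.4, 0.4, -1.9]
opening: 0.0158
grasp_force: 98.2
```

```bash
python3 go.py .4692 -.1309 .215 177
```

```text
off cm [ -2.91 -27.94  -0.38] twist [-0.0006 -0.0023 -0.0026] q6 21.329608206947444 t 9.2
```

Call:
move_arm(offset=[[-0.2, -1.5, -0.1], [-0.3, -3, -0.1], [-0.3, -3.2, -0.1], [-0.3, -3.2, -0.1], [-0.3, -3.2, 0]], twist=[[0, 0, 0], [0, 0, 0], [0, 0, 0], [0, 0, 0], [0, 0, 0]], grip=[0, 0, 0, 0, 0])

```text
time: 9.7
ee_pos: [0.4622, 0.0069, 0.2152]
tcp_rot: [-180.0, -0.1, 177.1]
wrist_force: [1.7, 0.3, -1.8]
opening: 0.0152
grasp_force: 98.2
```

Call:
move_arm(offset=[[-0.3, -3.2, 0], [-0.3, -3.2, 0], [-0.3, -3, 0], [-0.3, -2.9, 0], [-0.2, -1.5, 0]], twist=[[0, 0, 0], [0, 0, 0], [0, 0, 0], [0, 0, 0], [0, 0, 0]], grip=[0, 0, 0, 0, 0])

```text
time: 10.2
ee_pos: [0.4691, -0.1324, 0.215]
tcp_rot: [-180.0, -0.1, 177.0]
wrist_force: [0.7, 0.7, -2.0]
opening: 0.016
grasp_force: 98.2
```

Call:
move_arm(offset=[[0, 0, 0], [0, 0, 0]], twist=[[0, 0, 0], [0, 0, 0]], grip=[0, 0])

```text
time: 10.4
ee_pos: [0.4692, -0.1301, 0.2152]
tcp_rot: [-180.0, -0.1, 177.1]
wrist_force: [-0.6, 0.6, -2.2]
opening: 0.0157
grasp_force: 98.3
```

```bash
python3 go.py .4692 -.1309 .215 177
cat > look.py <<'E'
import sys
from h import *
import pickle
n=sys.argv[1]
s=viewer.camera('side'); t=viewer.camera('top'); o=bot.get_obs(); pickle.dump((t,s,o),open(f'p{n}.pkl','wb')); print(o['ee_pos'],o['tcp_rot'],o['wrist_force'],o['torque'])
a=cv2.resize(s['color'][130:310,190:320],None,fx=3,fy=3,interpolation=cv2.INTER_CUBIC)
b=cv2.resize(t['color'][130:265,285:385],None,fx=4,fy=4,interpolation=cv2.INTER_CUBIC)
cv2.imwrite(f'pics/{n}.png',np.hstack([a,b])[...,::-1])
E
python3 look.py c3
```

```text
off cm [-0.01 -0.08  0.02] twist [-0.0001 -0.0026  0.0009] q6 -12.529047198482683 t 10.4
[ 0.4692671  -0.12956036  0.21535026] [-1.79984190e+02 -1.24580844e-01  1.77135476e+02] [ 0.05536629 -0.21441819 -1.32886655] [-0.0380016   0.10545292  0.01498624]
```

View pics/c3.png

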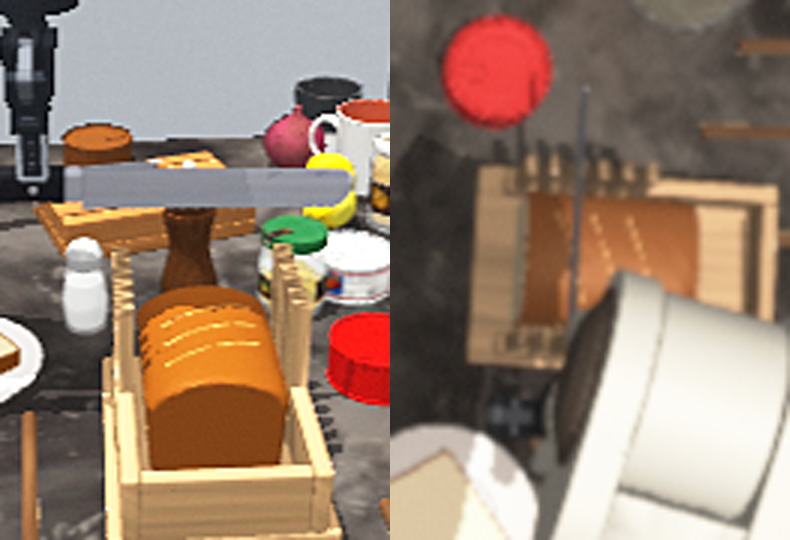

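```bash
cat > blade.py <<'E'
import sys
from m import *
t,s,o=pickle.load(open(f'p{sys.argv[1]}.pkl','rb')); g=[.593,-.1943,-.0525,.0128]
ez=o['ee_pos'][2]-.023-.0128  # edge height in guide frame
for n,p in(('t',t),('s',s)):
    ok=p['depth']>0; G=tog(g,cloud(p)[ok]); 
    m=(G[:,0]>-.085)&(G[:,0]<.10)&(np.abs(G[:,1]-.057)<.02)&(G[:,2]>ez-.01)&(G[:,2]<ez+.045)&((np.abs(G[:,0])<.054)|(np.abs(G[:,0])>.076)|(G[:,2]>.134))
    Q=G[m]; 
    if len(Q)<20: continue
    a=np.polyfit(Q[:,0],Q[:,1],1); r=Q[:,1]-np.polyval(a,Q[:,0]); print(n,len(Q),'y at -65,0,65 (mm)',np.polyval(a,[-.065,0,.065])*1e3,'slope',a[0],'std',r.std()*1e3)
    for x in np.arange(-.07,.11,.03):
        k=np.abs(Q[:,0]-x)<.012
        if k.sum()>3: print('   x',round(x*1e3),k.sum(),'z',np.percentile(Q[k,2],[0,3,50,97,100])*1e3,'y',np.median(Q[k,1])*1e3)
print('expected edge z',ez*1e3)
for n,p in(('t',t),('s',s)):
    ok=p['depth']>0; print(n,fit(cloud(p)[ok],None,[.593,-.1945,-.0525,.0126]))
    G=tog(g,cloud(p)[ok]); m=(np.abs(G[:,0])<.04)&(G[:,1]>.0)&(G[:,1]<.11)&(G[:,2]>.06)&(G[:,2]<.11); L=G[m]; 
    h=[(round(x*1e3),np.round(np.sort(L[np.abs(L[:,0]-x)<.006][:,1])[-3:]*1e3,1)) for x in np.arange(-.03,.04,.01)]; print('loaf face',h, 'crown z', np.percentile(L[np.abs(L[:,0])<.02][:,2],[50,90,99]))
E
python3 blade.py c3
```

```text
t 111 y at -65,0,65 (mm) [57.8762 57.7299 57.5836] slope -0.0022513613175194945 std 0.9282328714186365
   x -40 17 z [188.7193 190.6354 204.0254 209.4133 209.7605] y 57.966667408056445
   x -10 18 z [178.9159 180.0402 206.3285 210.4362 210.5641] y 57.53694504305759
   x 20 15 z [183.1421 186.442  203.3559 212.6325 213.044 ] y 58.15612141934722
   x 50 16 z [194.2611 194.2736 205.3003 210.6657 210.7789] y 57.53025519891238
   x 80 18 z [179.2187 180.2306 205.7928 209.8898 210.1021] y 57.88715612390484
s 1063 y at -65,0,65 (mm) [56.9976 56.8952 56.7927] slope -0.0015758224300757837 std 1.3133362897906875
   x -70 144 z [177.8022 181.1685 196.0951 209.9545 210.2217] y 56.9197670654752
   x -40 135 z [179.1076 180.4603 195.7446 209.4902 210.1015] y 57.21749250246
   x -10 139 z [176.9098 179.3285 194.7475 209.111  209.8991] y 56.887757321715135
   x 20 143 z [177.9863 178.4966 194.1818 208.5915 209.497 ] y 56.941249509313046
   x 50 138 z [177.0173 177.7453 192.5476 207.8966 208.2593] y 56.869911445152034
   x 80 136 z [176.1558 176.967  192.3054 207.4022 207.8912] y 56.9140480266931
exp
[... 195 characters left out ...]
5])), (-20, array([81.2, 81.5, 81.5])), (-10, array([81.4, 81.4, 81.5])), (0, array([80.8, 81.2, 81.6])), (10, array([81.1, 81.1, 81.7])), (20, array([81.1, 81.2, 81.5])), (30, array([80.7, 80.8, 81. ])), (40, array([78.7, 80.7, 80.8]))] crown z [0.0942 0.0979 0.1005]
s (array([ 0.593 , -0.194 , -0.0529,  0.0133]), 2276, np.float64(0.0005595380071436312), np.float64(0.0009440644317653445))
loaf face [(-30, array([79.6, 80.4, 80.8])), (-20, array([80.1, 80.4, 82.2])), (-10, array([81.4, 81.5, 83.5])), (0, array([82.7, 83.4, 83.7])), (10, array([82.3, 82.7, 84.3])), (20, array([81.8, 82.1, 84.3])), (30, array([80.6, 83.3, 84. ])), (40, array([75.3, 80.6, 82.9]))] crown z [0.095  0.0962 0.0971]
```

Call:
move_arm(offset=[[0, -0.1, 1], [0, 0, 1], [0, 0, 1], [0, 0, 0.8], [0, 0, 0]], twist=[[0, 0, 0], [0, 0, 0], [0, 0, 0], [0, 0, 0], [0, 0, 0]], grip=[0, 0, 0, 0, 0])

```text
time: 11.0
ee_pos: [0.4684, -0.1312, 0.1757]
tcp_rot: [-180.0, -0.2, 177.1]
wrist_force: [-0.2, 0.6, -1.6]
opening: 0.0157
grasp_force: 98.2
```

```bash
python3 look.py c4; python3 blade.py c4
```

```text
[ 0.46898987 -0.1314027   0.17724351] [-1.79972832e+02 -1.35757768e-01  1.77084007e+02] [ 0.59876711  0.62919583 -0.58853099] [ 0.0145664   0.05773662 -0.01636301]
t 104 y at -65,0,65 (mm) [56.0658 56.1145 56.1632] slope 0.0007491008824438531 std 1.2345492370252718
   x -40 15 z [158.6928 159.1392 167.3402 171.8425 172.2815] y 56.81813624303285
   x -10 17 z [138.8208 139.7169 167.4602 172.5438 173.585 ] y 56.391707066718226
   x 20 15 z [151.3307 153.6611 166.6695 171.0695 171.5384] y 55.83467219237354
   x 50 16 z [134.2621 137.6609 165.0497 171.9567 172.8399] y 56.269024507760875
   x 80 15 z [152.1381 153.1008 163.4877 167.8853 168.0922] y 55.76634722597176
s 1041 y at -65,0,65 (mm) [56.2586 56.1298 56.0009] slope -0.0019817500439462924 std 1.4213082232190453
   x -70 143 z [140.6978 141.0431 156.5786 170.5309 171.2174] y 56.32637006746067
   x -40 131 z [139.5374 140.1524 155.9564 169.9818 170.8971] y 56.44874083431516
   x -10 128 z [138.83   139.4643 154.9167 168.8312 169.9603] y 55.778128369320044
   x 20 129 z [138.2734 138.7865 153.9693 168.888  169.4466] y 55.7299785412581
[... 362 characters left out ...]
.5])), (-20, array([80.5, 80.7, 81.1])), (-10, array([80.9, 81.1, 81.1])), (0, array([81.1, 81.2, 81.3])), (10, array([81.1, 81.2, 81.6])), (20, array([81.1, 81.3, 81.5])), (30, array([80.9, 81.3, 81.3])), (40, array([77.5, 78.5, 80.8]))] crown z [0.094  0.0978 0.1007]
s (array([ 0.593 , -0.194 , -0.0528,  0.0134]), 2258, np.float64(0.000574887348363225), np.float64(0.0010129160404334333))
loaf face [(-30, array([80.7, 81.2, 81.5])), (-20, array([79.2, 80.9, 83.4])), (-10, array([81.6, 82.5, 83.7])), (0, array([83.1, 83.7, 84.4])), (10, array([81.3, 82.9, 83.7])), (20, array([80.5, 80.6, 80.8])), (30, array([80.2, 80.6, 80.8])), (40, array([75.7, 80. , 81.2]))] crown z [0.0951 0.0962 0.097 ]
```

View pics/c4.png

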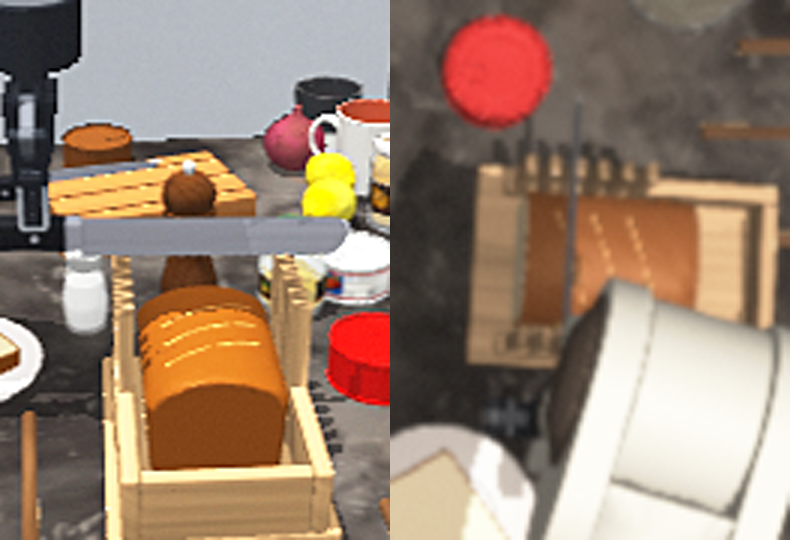

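Call:
move_arm(offset=[[0, 0, 0.5], [0, 0, 0.5], [0, 0, 0.5], [0, 0, 0.3], [0, 0, 0]], twist=[[0, 0, 0], [0, 0, 0], [0, 0, 0], [0, 0, 0], [0, 0, 0]], grip=[0, 0, 0, 0, 0], force=115)

```text
time: 11.6
ee_pos: [0.4688, -0.1314, 0.1588]
tcp_rot: [-180.0, -0.2, 177.1]
wrist_force: [-0.1, -0.1, -1.4]
opening: 0.0149
grasp_force: 114.8
```

```bash
python3 go.py .4690 -.1314 .1443 177.1;  python3 look.py c5; python3 blade.py c5|grep -v loaf
```

```text
off cm [-0.02  0.    1.45] twist [-0.0004 -0.0028 -0.0003] q6 -12.707175762139947 t 11.6
[ 0.46905233 -0.13149513  0.15939279] [-1.79966482e+02 -1.19636241e-01  1.77081493e+02] [ 0.81928422 -0.20154145 -1.50357293] [-0.04110066  0.13966802  0.0249648 ]
t 100 y at -65,0,65 (mm) [56.7087 56.2655 55.8223] slope -0.006818574738331357 std 1.4539049382205251
   x -40 15 z [133.5619 134.0204 148.8532 155.4227 156.1228] y 56.44670799167477
   x -10 15 z [118.5451 120.7188 149.898  154.2295 154.8974] y 55.990651303905665
   x 20 15 z [133.1616 133.9532 148.1176 156.7303 158.4161] y 56.28426559679508
   x 50 15 z [123.1754 132.1199 148.0852 153.9732 154.7208] y 56.29526136630987
   x 80 14 z [128.5454 128.7037 145.8457 150.126  150.3249] y 56.129823554785965
s 886 y at -65,0,65 (mm) [56.0153 55.9065 55.7977] slope -0.0016736662733131513 std 1.2936144788162256
   x -70 101 z [123.5223 126.5059 143.9693 153.7107 153.9891] y 56.29844368040062
   x -40 124 z [120.5251 122.7915 138.442  153.5769 153.8851] y 55.77824214912934
   x -10 124 z [121.0457 122.3837 137.7225 152.4484 153.2565] y 55.7333712632427
   x 20 122 z [119.1694 121.9346 136.8238 151.7207 152.3235] y 55.612684100657766
   x 50 103 z [120.6846 122.1211 138.0358 151.1256 152.0125] y 55.94174523987634
   x 80 107 z [120.102  121.1345 137.3038 150.4195 151.0255] y 56.09417325374254
expected edge z 123.59278978615612
t (array([ 0.5928, -0.1957, -0.0523,  0.0122]), 1308, np.float64(0.0012126980207264326), np.float64(0.001804467290049051))
s (array([ 0.593 , -0.1938, -0.0547,  0.0135]), 2280, np.float64(0.0006381038148467115), np.float64(0.0014045816819091856))
```

Call:
move_arm(offset=[[0, 0, 0.4], [0, 0, 0.4], [0, 0, 0.4], [0, 0, 0.3], [0, 0, 0]], twist=[[0, 0, 0], [0, 0, 0], [0, 0, 0], [0, 0, 0], [0, 0, 0]], grip=[0, 0, 0, 0, 0])

```text
time: 12.2
ee_pos: [0.4688, -0.1314, 0.1437]
tcp_rot: [-180.0, -0.2, 177.1]
wrist_force: [0.1, 0.7, -1.4]
opening: 0.0152
grasp_force: 114.8
```

Call:
move_arm(offset=[[0, 0, 0], [0, 0, 0], [0, 0, 0]], twist=[[0, 0, 0], [0, 0, 0], [0, 0, 0]], grip=[0, 0, 0])

```text
time: 12.5
ee_pos: [0.4691, -0.1315, 0.1446]
tcp_rot: [-180.0, -0.1, 177.1]
wrist_force: [0.6, 0.6, -1.4]
opening: 0.0147
grasp_force: 114.8
```

```bash
python3 look.py c6; python3 blade.py c6
```

```text
[ 0.46912361 -0.13150558  0.14450673] [-1.79963656e+02 -1.03169593e-01  1.77084800e+02] [ 0.0749868  -0.31841793 -0.9428428 ] [-0.03315613  0.06693721 -0.05279127]
t 91 y at -65,0,65 (mm) [56.4466 56.1294 55.8121] slope -0.0048807442327872 std 3.1117578208399617
   x -40 14 z [106.5486 108.2259 137.2905 141.7224 142.4132] y 56.50022399159299
   x -10 17 z [ 99.1973 102.6993 134.2958 138.3687 138.8916] y 55.70728264160087
   x 20 15 z [100.6784 102.4585 135.5126 140.5505 141.3408] y 56.1419376950439
   x 50 12 z [123.5624 124.1207 133.4582 140.7904 141.08  ] y 55.91103467281626
   x 80 9 z [130.3527 130.4669 134.2277 136.6578 136.9432] y 56.589594050704534
s 784 y at -65,0,65 (mm) [55.8172 55.9389 56.0606] slope 0.0018727941066004495 std 1.3980706781411314
   x -70 46 z [110.4594 111.184  134.5081 139.8189 140.1337] y 55.575666333008414
   x -40 120 z [108.3328 108.7158 123.0617 138.4241 139.4203] y 55.89703302964337
   x -10 129 z [106.9885 108.3138 124.1028 138.5249 138.8803] y 56.0715844223508
   x 20 131 z [105.2921 106.7974 122.8333 137.9589 138.3805] y 56.29591059839372
   x 50 
[... 350 characters left out ...]
8])), (-20, array([80.9, 81.1, 81.2])), (-10, array([81. , 81. , 81.1])), (0, array([80.8, 81.2, 81.9])), (10, array([80.8, 80.9, 81.2])), (20, array([81.3, 81.3, 81.7])), (30, array([80.5, 80.6, 80.9])), (40, array([79.2, 80.6, 80.9]))] crown z [0.0941 0.0975 0.1015]
s (array([ 0.5929, -0.1938, -0.0527,  0.0135]), 2320, np.float64(0.0006190995881227906), np.float64(0.0015756327101104147))
loaf face [(-30, array([80.9, 81.4, 83.2])), (-20, array([78.3, 78.9, 79.7])), (-10, array([74.7, 75. , 76.7])), (0, array([74. , 74.5, 75.1])), (10, array([74.3, 74.5, 75. ])), (20, array([76. , 78.1, 81.8])), (30, array([80.2, 80.6, 80.7])), (40, array([75.2, 76.1, 81.6]))] crown z [0.0952 0.0965 0.1094]
```

View pics/c6.png

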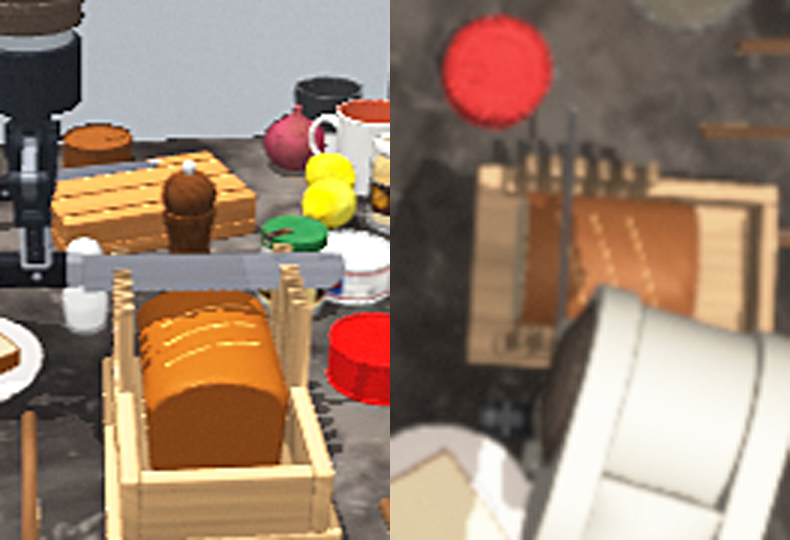

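```bash
python3 -c "
from workcell import bot
print(bot.job_done())"
```

```text
the job is handed in; nothing more can be done
None
```

The bread knife is held level in slot 2, through both rows of slats, with its edge about 10 mm above the crust; this will give a slice about 24 mm thick, the closest this guide offers to 2 cm (slot 1 would give about 6 mm). Nothing else was seen to move or be touched, and the job is handed in, though no verdict came back.

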